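# Check a curved roller lane by running the fingertips along it

### The job

Check that the bottle lane runs freely: run your fingertips lightly along the curved row of nine rollers, from the open end to the end with the upright stop plate, so that every roller is turned towards the stop. Press gently, never pushing the sprung roller bed down onto its stops, then come away so that the bed springs back up. Grasp nothing, and leave the bottles standing beside the lane alone.

Things in the scene. Friction and masses are not known exactly. Their poses are not given: they have to be found in the camera images.
- lane: Curved roller lane fixed on the bench: white frame 92 mm wide, nine bare steel rollers (20 mm diameter, 60 mm long). Origin on the bench under the middle roller, z up. Roller middles lie on an arc of radius 180 mm centred 180 mm along the lane's -x, 24 mm apart: roller i (0-8) at angle (i-4)*0.1333 rad from +x towards +y. Open end at -y, stop plate at +y.
- first_top (a point): Top middle of the first roller (number 0, at the open end), 75 mm above the bench like all roller tops; sinks with the roller bed. The roller's axis is level and points at the arc's centre.
- middle_top (a point): Top middle of the middle roller (number 4), 75 mm above the bench; sinks with the roller bed. The side rails beside the rollers rise to 67 mm and the frame's cheeks to 55 mm, so nothing beside the rollers stands above them.
- last_top (a point): Top middle of the last roller (number 8, nearest the stop plate), 75 mm above the bench; sinks with the roller bed. Past it lies a fixed plate at 66 mm, then the stop plate.
- stop_top (a point): Top middle of the upright aluminium stop plate (92 mm wide, 8 mm thick, 100 mm high) across the lane's end, 45 mm along the arc past the middle of the last roller.
- cassette (a joint): How far the roller bed (all nine rollers with their side rails) is pressed down on its springs, m: 0 = up, at rest; 0.012 = hard down on its stops. It takes about 3 N to start and 0.5 N more per mm, about 9 N at the stops; it moves straight down and springs back up by itself.
- roller0 (a joint): Turn of roller number 0 (the first, at the open end), rad: 0 at the start, grows as its top moves towards the stop plate. Turns with very little drag and soon stops when let go.
- roller1 (a joint): Turn of roller number 1, rad: 0 at the start, grows as its top moves towards the stop plate. Turns with very little drag and soon stops when let go.
- roller2 (a joint): Turn of roller number 2, rad: 0 at the start, grows as its top moves towards the stop plate. Turns with very little drag and soon stops when let go.
- roller3 (a joint): Turn of roller number 3, rad: 0 at the start, grows as its top moves towards the stop plate. Turns with very little drag and soon stops when let go.
- roller4 (a joint): Turn of roller number 4, rad: 0 at the start, grows as its top moves towards the stop plate. Turns with very little drag and soon stops when let go.
- roller5 (a joint): Turn of roller number 5, rad: 0 at the start, grows as its top moves towards the stop plate. Turns with very little drag and soon stops when let go.
- roller6 (a joint): Turn of roller number 6, rad: 0 at the start, grows as its top moves towards the stop plate. Turns with very little drag and soon stops when let go.
- roller7 (a joint): Turn of roller number 7, rad: 0 at the start, grows as its top moves towards the stop plate. Turns with very little drag and soon stops when let go.
- roller8 (a joint): Turn of roller number 8 (the last, nearest the stop plate), rad: 0 at the start, grows as its top moves towards the stop plate. Turns with very little drag and soon stops when let go.
- square_flask: Loose filled perfume bottle, amber, 42 x 42 mm, 84 mm high with its brass sprayer, standing inside the lane's curve; origin under its centre. To be left alone.
- flat_flask: Loose filled perfume bottle, clear glass, 30 x 52 mm, 90 mm high with its brass sprayer, standing outside the lane's curve; origin under its centre. To be left alone.
- round_flask: Loose filled round perfume bottle, amber, 48 mm in diameter, 85 mm high, standing outside the curve near the open end; origin under its centre. To be left alone.

How it is judged:
By the outcome, as a careful person would: the job done as asked, in the order asked, and still so for the second after the job is handed in, with the robot touching nothing.
It also fails if it takes over 38 s, if anything falls off the work surface, if the arm or the gripper's body presses on something with over 40 N, if the wrist force passes 120 N, or if a joint passes its speed limit or range.

### The arm

A 6-joint arm with a two-finger parallel gripper is mounted at the origin on the work surface. World frame = base frame: x ahead of the robot, y to its left, z up, the work surface at z = 0. Lengths are in mm, angles in rad, forces in N, time in s.
With the tool pointing down it reaches from about 350 to 775 mm from the base axis. Payload 7.3 kg.
Tool frame: the origin (TCP) lies at the very end of the fingers, on their centre line; the grasp point (between the pads) lies 19 mm behind it; z points along the fingers, y is the line along which they close (so a half turn about z gives the same grasp; the last joint's range is limited). The gripper opens to 92 mm and grips with 3 to 60 N. Pads are 19 mm wide; open, the fingers measure 130 mm over their backs; the gripper's body (75 mm by 190 mm) begins 47 mm behind the grasp point.
Start: joints at [-0.146, 0.342, 1.524, -0, 1.275, -0.146], TCP at [525.019, 0.019, 226.741] pointing down, gripper open.
Joint ranges: [-2.53, 2.53], [-0.77, 2.02], [0.04, 2.7], [-1, 4.14], [0.28, 2.66], [-3.11, 3.11]. Speed limits (rad/s): [2.57, 2.57, 3.14, 3.14, 3.14, 3.14].

### API

Orientations are given as [roll, pitch, yaw] about the fixed x, y, z axes, in that order (R = Rz(yaw) Ry(pitch) Rx(roll)).
In Python, from plant import get_obs, optics, ticket, finder gives the robot as it stands.
- The arm moves only by the tool send_rows, never from a script. Its arguments are lists of equal length, an entry for each row: "offset": the shift along the tool's x, y, z scaled (see below), a list of three; "delta_rot": the turn, a rotation vector about the tool's x, y, z scaled (see below), a list of three. In form: {"offset": [[dx, dy, dz], ...], "delta_rot": [[rx, ry, rz], ...]}. A call has 1 to 8 rows; each row is the pose to reach, as a shift and turn from the pose commanded when the call began, along the tool's axes at that moment, turning the shorter way round; what a row does not reach only later rows make up. The controller multiplies each number of a shift by 120 mm and each number of a turn by 360 degrees. A row lasts 1/8 s, in which the tool goes at most 62.5 mm and 10.7 degrees, less where a joint would pass 70% of its speed; a pose out of reach is approached as far as the arm can. A call with a number of a shift or a turn outside -1 to 1 is refused whole. A call with a gripper value outside its range is refused whole. "grip" is the opening, from 0 (shut) to 1 (fully open), set as the call begins (left out, the last holds). The fingers move at their own pace and stop on an object; the grip force is fixed at half the most. Time passes only in rows, so rows that repeat a pose let the fingers close. It gives the time, the measured TCP pose, the force, the opening and the grip force at its end, in the units of the state.
- get_obs(): the state, without advancing time (a new reading comes with each control period).
- optics.capture(name): name is "scene" or "side" or "wrist"; returns the picture (420x560x3 uint8, red, green, blue); there is no depth.
- optics.get_calibration(name): a dict with "fx", "fy", "cx", "cy" (pixels), "world_from_camera" (4x4, takes a point from camera to world coordinates). Camera axes: x right, y down, z forward; pixel columns grow to the right and rows downward; lengths in mm; the calibration is good to about 2 mm. A picture is of the moment at which its call begins: read the wrist's pose just before it. get_calibration takes no time and is no camera call; for the wrist camera it gives the pose at the moment of the call.
- ticket.close_job(): hands the job in; it is judged then, once.
Trained networks look in the newest picture that a camera, given by its name, has taken for a name from the list of things; names that differ only in an ending like _2 or _b are one class to them, and where a whole thing is asked for, a point or a joint stands for the part that bears it (a point fixed in the world has none). Each returns a list of dicts, best first, with "confidence" (0 to 1); they miss things now and then, are a little off and sometimes report something else, mostly with a low value. They report only what shows in the picture. A call takes as long as a camera call.
- finder.boxes_of(target, camera): "box" ([left, top, right, bottom] in pixels, round what is visible of it).
- finder.silhouettes(target, camera): "region" (420x560 bool, what is visible of it) and "box" ([left, top, right, bottom] in pixels, round what is visible of it).
- finder.pinpoint(target, camera): "uv" ([column, row] in pixels: a listed point, or the origin of a listed thing).
The state is a dict: "time": time; "joint_positions": joint angles; "dq": joint speeds; "tau": joint torques, N m; "tool_pos": TCP position; "tcp_rot": TCP orientation; "contact_force": force on the tool from outside, world axes, zero at the start; "moment": the same for the moment, N m; "grip_width": finger opening in mm; "finger_force": force on a finger pad.
Only numpy, scipy, OpenCV 4.12 (cv2) and the standard library are available. Lean on these libraries where they do the work, as an engineer would, in place of code of your own. Each camera call takes 0.05 s, during which the arm holds its last target. There are 200 camera calls.

## Working session

There is one attempt and no reset: what is moved stays moved. The work goes in short steps, Python scripts to look and compute and a tool call to move; the robot and the scene stay as the last step left them, time stands still between calls to the robot, and variables do not carry over. Pictures are saved under pics/ and viewed, at most 10 in all, crops included, and the job is handed in when it is done.

Besides the shell and the picture viewer there is one more tool, called as name(argument=value, ...) on one line, values as JSON. send_rows: Moves the arm, as the interface text tells. Its arguments: {"type":"object","properties":{"offset":{"type":"array"},"delta_rot":{"type":"array"},"grip":{"type":"number"}},"required":["offset","delta_rot"]}

```bash
mkdir -p pics; cat > h.py <<'E'
import numpy as np,cv2
from plant import get_obs, optics, ticket, finder
def ray(cam,uv):
    c=optics.get_calibration(cam);T=np.array(c["world_from_camera"])
    d=np.array([(uv[0]-c["cx"])/c["fx"],(uv[1]-c["cy"])/c["fy"],1.]);d=T[:3,:3]@d
    return T[:3,3],d/np.linalg.norm(d)
def tri(rs):
    A=np.zeros((3,3));b=np.zeros(3)
    for o,d in rs:
        P=np.eye(3)-np.outer(d,d);A+=P;b+=P@o
    p=np.linalg.solve(A,b);return p,[round(float(np.linalg.norm((np.eye(3)-np.outer(d,d))@(p-o))),1) for o,d in rs]
def atz(r,z):
    o,d=r;return o+d*(z-o[2])/d[2]
E
python3 - <<'E'
from h import *
o=get_obs();print(o)
for c in("scene","side","wrist"):
    im=optics.capture(c);cv2.imwrite(f"pics/{c}0.png",im[:,:,::-1])
pts={}
for t in("first_top","middle_top","last_top","stop_top","square_flask","flat_flask","round_flask"):
    rs=[]
    for c in("scene","side","wrist"):
        r=finder.pinpoint(t,c)
        if r:
            q=r[0];ry=ray(c,q["uv"]);z={'s':75}.get('s') if '_top' in t and t!="stop_top" else (100 if t=="stop_top" else 0)
            print(t,c,np.round(q["uv"],1),round(q["confidence"],2),np.round(atz(ry,z),1))
            if q["confidence"]>.4: rs.append(ry)
    if len(rs)>1: print("  tri",tri(rs))
ims=[cv2.imread(f"pics/{c}0.png") for c in("scene","side")]
E
```

```text
{'time': 0.0, 'joint_positions': array([-1.46011304e-01,  3.42704835e-01,  1.52502447e+00,  3.52676079e-06,
        1.27534901e+00, -1.45980169e-01]), 'dq': array([-0.00091243,  0.00024041,  0.00069107, -0.0025063 ,  0.00032915,
        0.00043147]), 'tau': array([ 7.61924657e-04, -4.31245601e+01, -2.44219762e+01,  7.17750052e-02,
        5.59406646e-02, -1.04314388e-04]), 'tool_pos': array([5.24604663e+02, 7.55461252e-02, 2.26051624e+02]), 'tcp_rot': array([-3.14012328e+00, -2.19444525e-04,  1.57076400e+00]), 'contact_force': array([ 0.43290717, -0.20860824,  0.3323203 ]), 'moment': array([-0.01743268,  0.01103021, -0.04047634]), 'finger_force': 0.0, 'grip_width': 92.06314842340846}
first_top scene [197.  321.3] 0.64 [ 571.9 -177.6   75. ]
first_top side [313.1 288.7] 0.98 [ 567.5 -170.9   75. ]
first_top wrist [314.2 355.3] 0.56 [ 566.9 -177.8   75. ]
  tri (array([ 568.12342601, -175.23949101,   75.61430393]), [4.1, 3.6, 2.1])
middle_top scene [229.8 261. ] 0.56 [560.7 -77.5  75. ]
middle_top side [278.9 254.2] 0.95 [564.  -78.7  75. ]
middle_top wrist [311.  275.4] 0.88 [560.7 -7
[... 428 characters left out ...]

stop_top wrist [211.5 180.5] 0.94 [468.   23.8 100. ]
  tri (array([465.97843946,  22.65498959,  97.3632838 ]), [1.7, 0.6, 1.6])
square_flask scene [144.8 298.4] 0.59 [ 447.9 -144.    -0. ]
square_flask side [236.4 343.2] 0.59 [ 444.  -143.6    0. ]
square_flask wrist [217.  294.6] 0.61 [ 447.2 -144.8    0. ]
  tri (array([ 446.19629035, -143.8270507 ,   -0.71474115]), [1.1, 2.1, 1.5])
flat_flask scene [323.8 261.2] 0.74 [656.6  33.2   0. ]
flat_flask side [288.9 230.2] 0.97 [655.5  33.9   0. ]
flat_flask wrist [390.4 157. ] 0.89 [657.1  33.6   0. ]
  tri (array([ 6.56413126e+02,  3.37318861e+01, -2.37789550e-01]), [0.3, 0.8, 0.7])
round_flask scene [299.4 380.4] 0.95 [ 705.4 -159.     0. ]
```

```bash
cat >> h.py <<'E'
def lane(p,ang,z=75.,r=180.):  # p=(x,y,yaw) -> world point at arc angle
    q=np.array([r*np.cos(ang)-180,r*np.sin(ang)]);c,s=np.cos(p[2]),np.sin(p[2])
    return np.array([p[0]+c*q[0]-s*q[1],p[1]+s*q[0]+c*q[1],z])
def proj(cam,P):
    c=optics.get_calibration(cam);T=np.linalg.inv(np.array(c["world_from_camera"]));v=T[:3,:3]@P+T[:3,3]
    return np.array([c["fx"]*v[0]/v[2]+c["cx"],c["fy"]*v[1]/v[2]+c["cy"]])
A=4*.13333
E
python3 - <<'E'
from h import *
from scipy.optimize import least_squares
O={("first",-A,75):dict(scene=(197,321.3),side=(313.1,288.7),wrist=(314.2,355.3)),
("middle",0,75):dict(scene=(229.8,261),side=(278.9,254.2),wrist=(311,275.4)),
("last",A,75):dict(scene=(224.4,212.4),side=(228.2,240),wrist=(255.6,204.9)),
("stop",A+.25,100):dict(scene=(207.1,182.5),side=(196,231.7),wrist=(211.5,180.5))}
f=lambda p:np.concatenate([proj(c,lane(p,k[1],k[2]))-uv for k,d in O.items() for c,uv in d.items()])
s=least_squares(f,[561,-79,.3],loss='soft_l1');p=s.x;print(p,np.round(f(p).reshape(-1,2),1).tolist())
for c in("scene","side","wrist"):
    im=cv2.imread(f"pics/{c}0.png")
    for i in range(9):
        a=(i-4)*.13333
        q=[tuple(int(round(v*16)) for v in proj(c,lane(p,a,75,r))) for r in(150,180,210)]
        cv2.line(im,q[0],q[2],(0,0,255),1,cv2.LINE_AA,4)
    cv2.imwrite(f"pics/{c}1.png",im)
a=[cv2.imread(f"pics/{c}1.png") for c in("scene","wrist")]
cv2.imwrite("pics/m1.png",np.vstack([np.hstack([cv2.resize(a[0][150:360,130:400],(800,600))])]))
cv2.imwrite("pics/m2.png",cv2.resize(a[1][130:410,160:440],(600,600)))
E
```

```text
[ 5.60662980e+02 -7.96929338e+01  3.50896098e-01] [[-0.7, -3.1], [1.9, 1.1], [1.5, -2.9], [-0.8, 1.2], [-1.4, 1.2], [-0.1, -0.2], [-0.9, -0.0], [-2.9, 1.0], [1.1, -2.3], [1.4, 0.2], [0.9, -1.6], [-0.2, 2.5]]
```

View pics/m1.png

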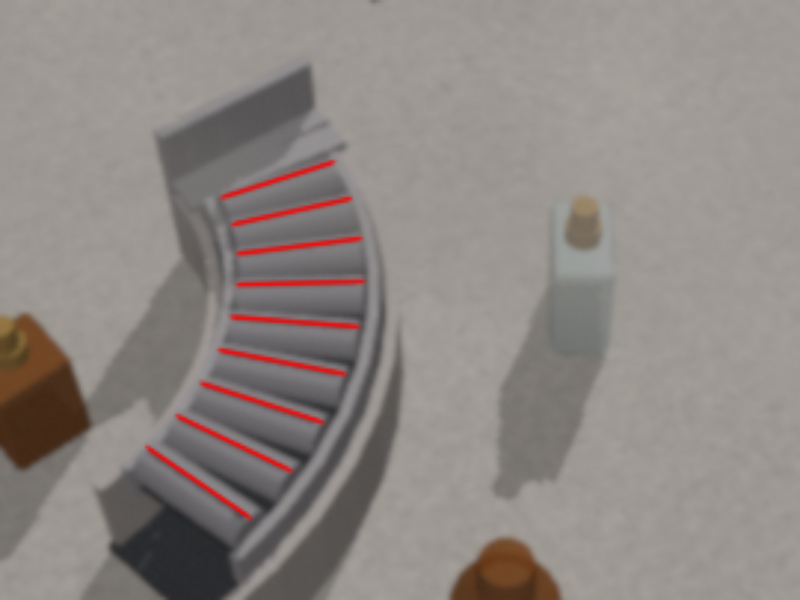

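View pics/m2.png

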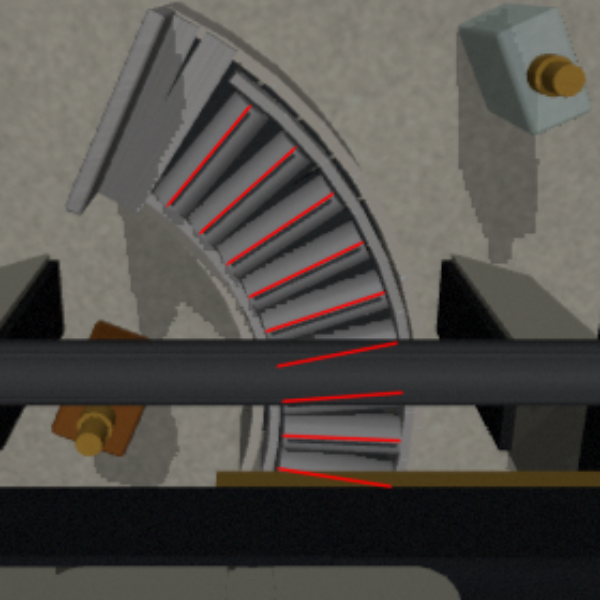

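View pics/side1.png

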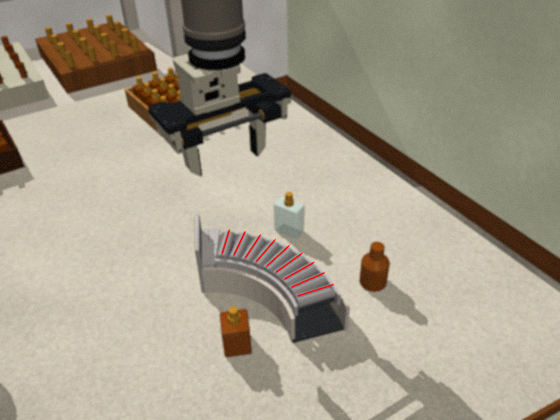

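```bash
cat > plan.py <<'E'
import json,sys
from h import *
L=[560.66,-79.69,.3509]
def rows(state,S):   # S: list of (arc mm from middle roller, z); state: commanded x,y,z,yaw
    x,y,z,w=state;off=[];rot=[]
    e1=np.array([np.cos(w),np.sin(w)]);e2=np.array([np.sin(w),-np.cos(w)])
    for s,h in S:
        a=s/180;P=lane(L,a);d=P[:2]-[x,y];yw=L[2]+a+np.pi/2
        off.append([round(float(v),3) for v in (d@e1/120,d@e2/120,(z-h)/120)])
        rot.append([0,0,round(float(-(yw-w)/(2*np.pi)),3)])
    o=off[-1];q=np.array([x,y])+120*(o[0]*e1+o[1]*e2)
    return off,rot,[q[0],q[1],z-120*o[2],w-rot[-1][2]*2*np.pi]
if __name__=="__main__":
    st=[525.02,.02,226.74,np.pi/2]
    # half way, by hand: tool x = world +y
    mid=[20/120,0,0]
    st=[525.02+12,.02-102,226.74-60,np.pi/2]   # after first call offset [-.85,.1,.5]
    print(lane(L,-114/180))
    off,rot,st=rows(st,[(-114,100)]);print(off,rot,st)
E
python3 plan.py
```

```text
[ 564.4969527  -191.72857004   75.        ]
[[-0.748, 0.229, 0.556]] [[0, 0, 0.045]] [np.float64(564.5), np.float64(-191.74), 100.02000000000001, 1.2880529879718152]
```

send_rows(offset=[[-0.4,0.05,0.25],[-0.7,0.1,0.45],[-0.85,0.1,0.5],[-0.85,0.1,0.5]], delta_rot=[[0,0,0],[0,0,0],[0,0,0],[0,0,0]], grip=0)

```text
time: 1.7
tool_pos: [536.9, -102.6, 166.8]
tcp_rot: [-3.141, -0.0, 1.569]
contact_force: [0.2, 0.5, 0.7]
grip_width: 56.3
finger_force: 0.0
```

send_rows(offset=[[-0.4,0.12,0.25],[-0.748,0.229,0.5],[-0.748,0.229,0.556],[-0.748,0.229,0.556],[-0.748,0.229,0.556],[-0.748,0.229,0.556]], delta_rot=[[0,0,0.025],[0,0,0.045],[0,0,0.045],[0,0,0.045],[0,0,0.045],[0,0,0.045]])

```text
time: 2.45
tool_pos: [565.0, -190.8, 101.4]
tcp_rot: [3.14, 0.0, 1.29]
contact_force: [-0.4, 0.4, 0.7]
grip_width: 0.6
finger_force: 0.0
```

```bash
python3 - <<'E'
from plan import *
from scipy.optimize import least_squares
o=get_obs();print(o["time"],o["tool_pos"],o["tcp_rot"],o["contact_force"],o["grip_width"])
obs=[]
for c in("wrist","side","scene"):
    im=optics.capture(c);cv2.imwrite(f"pics/{c}2.png",im[:,:,::-1])
    for t,a,z in(("first_top",-A,75),("middle_top",0,75),("last_top",A,75),("stop_top",A+.25,100)):
        r=finder.pinpoint(t,c)
        if r and r[0]["confidence"]>.5:
            u=np.array(r[0]["uv"]);print(t,c,round(r[0]["confidence"],2),np.round(u-proj(c,lane(L,a,z)),1),np.round((atz(ray(c,u),z)-lane(L,a,z))[:2],1))
a=[cv2.imread(f"pics/{c}2.png") for c in("scene","side")]
cv2.imwrite("pics/m3.png",np.hstack([cv2.resize(a[0][150:390,110:350],(400,400)),cv2.resize(a[1][160:360,180:380],(400,400))]))
E
```

```text
2.45 [ 565.04246123 -190.82007076  101.38190422] [3.13955983e+00 1.92797275e-04 1.28977163e+00] [-0.41535324  0.38428243  0.74830195] 0.5869547413605827
first_top wrist 0.9 [-1.5  3.6] [-1.5 -1.9]
middle_top wrist 0.93 [-0.6  1.8] [-0.6 -0.7]
first_top side 0.77 [-1.3 -1.2] [-0.3  3. ]
middle_top side 0.62 [-3.9 -0.5] [-4.7  4.4]
last_top side 0.78 [0.4 0.5] [-0.1 -1.5]
stop_top side 0.84 [-1.9  1.3] [-4.  -1.1]
middle_top scene 0.93 [ 1.2 -1.9] [-0.1  3.5]
last_top scene 0.73 [ 0.9 -0.7] [0.4 1.9]
stop_top scene 0.59 [-2.4 -0.3] [-3.6 -1.1]
```

View pics/m3.png

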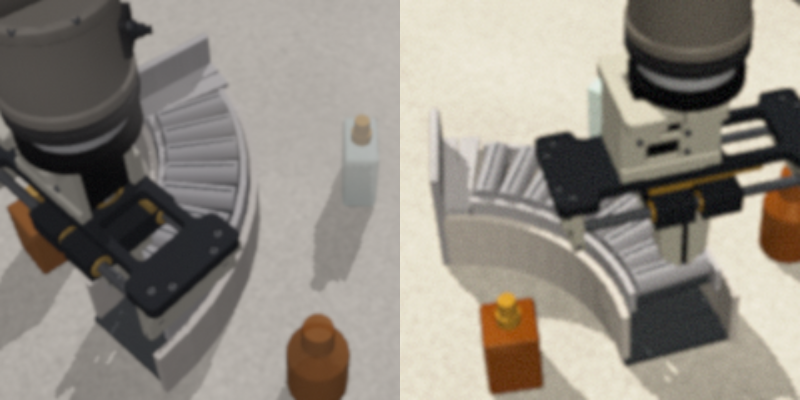

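```bash
cat > gen.py <<'E'
from plan import *
import sys
def run():
    st=[564.5,-191.74,100.02,1.28805]
    calls=[[(-112,88),(-109,79),(-105,76),(-101,73.5),(-98,71.5),(-95,71)]]
    s=-95
    while s<97:
        c=[]
        while len(c)<8 and s<97: s+=8;c.append((s,71))
        calls.append(c)
    calls[-1]=calls[-1]+[(107,71)] if len(calls[-1])<8 else calls[-1]
    calls.append([(110,74),(113,80),(115,95),(115,115),(115,140),(115,170),(115,200)])
    for c in calls:
        off,rot,st=rows(st,c);print(c[0],c[-1]);print(off);print(rot)
run()
E
python3 gen.py
```

```text
(-112, 88) (-95, 71)
[[0.017, -0.0, 0.1], [0.042, -0.001, 0.175], [0.075, -0.002, 0.2], [0.108, -0.004, 0.221], [0.133, -0.006, 0.238], [0.158, -0.008, 0.242]]
[[0, 0, -0.002], [0, 0, -0.004], [0, 0, -0.008], [0, 0, -0.012], [0, 0, -0.014], [0, 0, -0.017]]
(-87, 71) (-31, 71)
[[0.067, -0.002, -0.0], [0.133, -0.006, -0.0], [0.2, -0.014, -0.0], [0.265, -0.024, -0.0], [0.331, -0.037, -0.0], [0.395, -0.053, -0.0], [0.459, -0.072, -0.0], [0.522, -0.094, -0.0]]
[[0, 0, -0.007], [0, 0, -0.014], [0, 0, -0.021], [0, 0, -0.028], [0, 0, -0.035], [0, 0, -0.042], [0, 0, -0.049], [0, 0, -0.056]]
(-23, 71) (33, 71)
[[0.067, -0.001, -0.0], [0.133, -0.006, -0.0], [0.2, -0.013, -0.0], [0.266, -0.024, -0.0], [0.331, -0.037, -0.0], [0.395, -0.054, -0.0], [0.459, -0.073, -0.0], [0.522, -0.095, -0.0]]
[[0, 0, -0.008], [0, 0, -0.015], [0, 0, -0.022], [0, 0, -0.029], [0, 0, -0.036], [0, 0, -0.043], [0, 0, -0.05], [0, 0, -0.057]]
(41, 71) (97, 71)
[[0.067, -0.001, -0.0], [0.133, -0.006, -0.0], [0.2, -0.013, -0.0], [0.265, -0.024, -0.0], [0.331, -0.037, -0.0], [0.395, -0.053, -0.0], [0.459, -0.072, -0.0], [0.522, -0.094, -0.0]]
[[0, 0, -0.007], [0, 0, -0.014], [0, 0, -0.021], [0, 0, -0.028], [0, 0, -0.035], [0, 0, -0.042], [0, 0, -0.05], [0, 0, -0.057]]
(110, 74) (115, 200)
[[0.108, -0.003, -0.025], [0.133, -0.005, -0.075], [0.15, -0.007, -0.2], [0.15, -0.007, -0.367], [0.15, -0.007, -0.575], [0.15, -0.007, -0.825], [0.15, -0.007, -1.075]]
[[0, 0, -0.011], [0, 0, -0.014], [0, 0, -0.016], [0, 0, -0.016], [0, 0, -0.016], [0, 0, -0.016], [0, 0, -0.016]]
```

send_rows(offset=[[0.017,0,0.1],[0.042,-0.001,0.175],[0.075,-0.002,0.2],[0.108,-0.004,0.221],[0.133,-0.006,0.238],[0.158,-0.008,0.242]], delta_rot=[[0,0,-0.002],[0,0,-0.004],[0,0,-0.008],[0,0,-0.012],[0,0,-0.014],[0,0,-0.017]])

```text
time: 3.95
tool_pos: [568.8, -173.1, 71.2]
tcp_rot: [3.142, 0.0, 1.396]
contact_force: [-3.4, 1.2, 4.4]
grip_width: 0.4
finger_force: 2.4
```

send_rows(offset=[[0.067,-0.002,0],[0.133,-0.006,0],[0.2,-0.014,0],[0.265,-0.024,0],[0.331,-0.037,0],[0.395,-0.053,0],[0.459,-0.072,0],[0.522,-0.094,0]], delta_rot=[[0,0,-0.007],[0,0,-0.014],[0,0,-0.021],[0,0,-0.028],[0,0,-0.035],[0,0,-0.042],[0,0,-0.049],[0,0,-0.056]])

```text
time: 4.95
tool_pos: [568.9, -109.1, 71.1]
tcp_rot: [3.141, 0.0, 1.75]
contact_force: [-0.3, -1.2, 5.0]
grip_width: 0.7
finger_force: 2.5
```

send_rows(offset=[[0.067,-0.001,0],[0.133,-0.006,0],[0.2,-0.013,0],[0.266,-0.024,0],[0.331,-0.037,0],[0.395,-0.054,0],[0.459,-0.073,0],[0.522,-0.095,0]], delta_rot=[[0,0,-0.008],[0,0,-0.015],[0,0,-0.022],[0,0,-0.029],[0,0,-0.036],[0,0,-0.043],[0,0,-0.05],[0,0,-0.057]])

```text
time: 5.95
tool_pos: [546.3, -49.4, 71.0]
tcp_rot: [3.141, 0.0, 2.108]
contact_force: [-1.0, -0.3, 4.8]
grip_width: 0.5
finger_force: 2.3
```

send_rows(offset=[[0.067,-0.001,0],[0.133,-0.006,0],[0.2,-0.013,0],[0.265,-0.024,0],[0.331,-0.037,0],[0.395,-0.053,0],[0.459,-0.072,0],[0.522,-0.094,0]], delta_rot=[[0,0,-0.007],[0,0,-0.014],[0,0,-0.021],[0,0,-0.028],[0,0,-0.035],[0,0,-0.042],[0,0,-0.05],[0,0,-0.057]])

```text
time: 6.95
tool_pos: [504.6, -1.4, 71.0]
tcp_rot: [3.141, 0.0, 2.466]
contact_force: [-1.1, -1.4, 4.4]
grip_width: 0.1
finger_force: 2.5
```

send_rows(offset=[[0.067,-0.001,0],[0.1,-0.003,-0.015],[0.13,-0.005,-0.06],[0.15,-0.007,-0.16],[0.15,-0.007,-0.36],[0.15,-0.007,-0.6],[0.15,-0.007,-0.8],[0.15,-0.007,-0.8]], delta_rot=[[0,0,-0.007],[0,0,-0.01],[0,0,-0.013],[0,0,-0.016],[0,0,-0.016],[0,0,-0.016],[0,0,-0.016],[0,0,-0.016]])

```text
time: 7.95
tool_pos: [491.6, 8.7, 169.0]
tcp_rot: [3.14, 0.004, 2.564]
contact_force: [0.7, 0.1, 0.2]
grip_width: 0.4
finger_force: 0.0
```

```bash
python3 - <<'E'
from plan import *
o=get_obs();print(o["time"],o["tool_pos"],o["contact_force"])
for c in("scene","side","wrist"): cv2.imwrite(f"pics/{c}3.png",optics.capture(c)[:,:,::-1])
for t in("square_flask","flat_flask","round_flask"):
  for c in("scene","side","wrist"):
    r=finder.pinpoint(t,c)
    if r: print(t,c,round(r[0]["confidence"],2),np.round(r[0]["uv"],1),np.round(atz(ray(c,r[0]["uv"]),0)[:2],1))
d=np.hstack([cv2.resize(cv2.imread(f"pics/{c}3.png")[150:390,140:420],(400,343)) for c in("scene","side")])
cv2.imwrite("pics/m4.png",d)
E
```

```text
7.95 [491.55258958   8.68620367 169.0024565 ] [0.67845146 0.12106307 0.1957705 ]
square_flask scene 0.89 [145.9 299.1] [ 450.1 -144.3]
square_flask side 0.83 [237.8 346.5] [ 442.9 -150.2]
square_flask wrist 0.72 [128.2 238.7] [ 442.4 -145.4]
flat_flask scene 0.87 [321.6 260.6] [653.1  32.8]
flat_flask side 0.74 [288.3 235. ] [647.   22.9]
round_flask scene 0.64 [299.3 380.2] [ 705.2 -158.8]
round_flask side 0.81 [373.9 282.4] [ 703.9 -160.5]
```

View pics/m4.png

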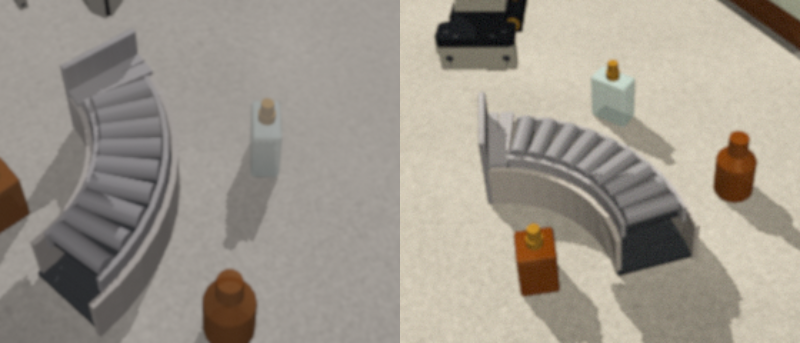

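The picture shows the bed back up (scene crop, rollers around (100,170)), all three bottles standing where they were, and the gripper clear of everything.

```bash
python3 -c "
from plant import ticket
print(ticket.close_job())"
```

```text
the job is handed in; nothing more can be done
None
```

I ran the closed fingertips along all nine rollers, from the open end to the stop, pressing with about 5 N and about 4 mm down, then lifted clear; the final picture shows the bed back up and the bottles undisturbed. Roller turn wasn't measured directly, and the job is handed in.

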